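# Index the scanning turntable to the next hole

## Robot

A 7-joint arm with a two-finger parallel gripper is mounted at the origin on the work surface. World frame = base frame: x ahead of the robot, y to its left, z up, the work surface at z = 0. Lengths are in mm, angles in rad, forces in N, time in s.
With the tool pointing down it reaches from about 425 to 825 mm from the base axis. Payload 3.6 kg.
Tool frame: the origin (TCP) lies midway between the tips of the shut fingers; the grasp point (between the pads) lies 19 mm behind it; y points along the fingers, x is the direction in which the jaws open and shut, and the axes are right-handed (so a half turn about y gives the same grasp; the last joint's range is limited). The gripper opens to 93 mm and grips with 3 to 60 N. Pads are 15 mm wide; open, the fingers measure 128 mm over their backs; the gripper's body (75 mm by 188 mm) begins 65 mm behind the grasp point.
Start: joints at [-1.226, 0.615, -0.013, 1.423, 0.008, 1.103, -0.04], TCP at [236.103, 605.569, 184.14] pointing down, gripper open.
Joint ranges: [-3.12, 3.12], [-0.3, 2.06], [-1.34, 1.32], [0.26, 2.42], [-1.36, 4.5], [0.01, 1.98], [-2.84, 2.84]. Speed limits (rad/s): [2.79, 2.79, 3.14, 3.14, 3.14, 3.14, 3.14].

## Interface

Orientations are given as a unit quaternion [x, y, z, w].
In Python, from cell import readout, camera, job_done gives the robot as it stands.
- The arm moves only by the tool drive_tool, never from a script. Its argument "series" is a list of rows, each an object of numbers: "dx", "dy", "dz": the shift along the tool's x, y, z in mm; "ax", "ay", "az": the turn, a rotation vector about the tool's x, y, z in degrees; "fingers": the finger opening in mm, from 0 to 93. In form: [{"dx": .., "dy": .., "dz": .., "ax": .., "ay": .., "az": .., "fingers": ..}, ...]. A call has 1 to 12 rows; each row shifts and turns the pose as measured when the row begins, along the tool's axes as they then stand; what a row does not reach is not made up. A row lasts 1/12 s, in which the tool goes at most 41.7 mm and 7.16 degrees, less where a joint would pass 70% of its speed; a pose out of reach is approached as far as the arm can. A call with a gripper value outside its range is refused whole. The fingers move at their own pace and stop on an object; "force" is the grip in N (left out, the last holds). Time passes only in rows, so rows that do not move let the fingers close. It gives the time, the measured TCP pose, the force and the opening at its end, in the units of the state.
- readout.get_state(): the state, without advancing time (a new reading comes with each control period).
- camera(name): name is "side" or "top"; returns a dict with "pixels" (480x640x3 uint8, red, green, blue), "K" (3x3 intrinsics, pixels), "T" (4x4, takes a point from camera to world coordinates). Camera axes: x right, y up, looking along -z (the intrinsics and any distortion apply to the point x, -y, -z); pixel columns grow to the right and rows downward; lengths in mm; the calibration is good to about 2 mm. A picture is of the moment at which its call begins. There is no depth.
- job_done(): hands the job in, once; it reports no verdict.
The state is a dict: "clock": time; "joint_positions": joint angles; "qvel": joint speeds; "joint_torque": joint torques, N m; "eef_pos": TCP position; "orientation": TCP orientation; "wrist_force": force on the tool from outside, world axes, zero at the start; "ft_torque": the same for the moment, N m; "opening": opening from 0.0 (shut) to 1.0 (fully open).
Only numpy, scipy, OpenCV 4.12 (cv2) and the standard library are available. Lean on these libraries where they do the work, as an engineer would, in place of code of your own. Each camera call takes 0.05 s, during which the arm holds its last target.

## Task

Bring the next side of the little reindeer figure round to the scanner: with the fingertips press the red plunger of the turntable right in, turn the table one hole, to the hole marked by the green magnet, and let the plunger spring fully back out so that its pin locks the table there. Turn it only that way and no further, do not touch or lift the figure, and leave the other things on the desk where they are.

Things in the scene. Friction and masses are not known exactly. Their poses are not given: they have to be found in the camera images.
- drum: Fixed grey round housing of the turntable, 380 mm across, 39.5 mm high. Origin on the rotation axis at the desk surface, z up. Eight black index holes with steel rims lie round its flat top, 157 mm from the axis, 45 degrees apart, one in the housing's own -x direction (where the pin sits at the start). A white platter 280 mm across, its top 46 mm above the desk, turns inside the ring of holes.
- platter (a joint): Rotation of the white platter in the drum (rad), positive anticlockwise seen from above; about 0 at the start, with the plunger towards the drum's -x; +0.785 or -0.785 is the next hole on either side. It turns with slight friction (about 0.12 N m), does not coast, and is locked with about 0.01 rad of play while the pin is in a hole.
- plunger (a joint): How far the red plunger is pressed in, downwards (m): 0 fully out, pin in a hole; 0.012 right in, against its stop. A spring lifts it, about 2 N when out, 6 N right in. The pin leaves the hole at about 0.0095. Let go between holes, it stays at about 0.0095, the pin rubbing under the ring, and springs out to 0 when the table is pushed on to the next hole, which then stops the table.
- plunger_top (a point): Centre of the top face of the red plunger, a round button 28 mm across, its top 66 mm above the desk when out, 54 mm when right in. It rides on the platter, 115 mm from the axis, midway between two blue upright ears that stand on the platter on either side of it along the direction of turning; a fingertip pressing it can push an ear to turn the table.
- ear_acw (a point): Centre of the top of one blue ear: 8 mm thick along the direction of turning, 26 mm along the radius, top 76 mm above the desk, 30 mm tall. It is fixed to the platter. The gap between the two ears is 56 mm, open towards the axis and outwards. This is the ear on the anticlockwise side (seen from above) of the plunger.
- ear_cw (a point): Centre of the top of the other blue ear, of the same size, on the clockwise side of the plunger.
- pin_tip (a point): Tip of the brass pin, 10 mm thick, rigidly joined to the plunger by a foot under the platter, 42 mm farther from the axis than the plunger. It pokes up through the hole from below and stands 4 mm proud of the drum's top when the plunger is out; pressing the plunger draws it down out of the hole and out of sight.
- platter_mid (a point): Centre of the black rubber disc (124 mm across) in the middle of the platter, on its top, 48 mm above the desk, on the rotation axis.
- green_magnet: Green round magnet, 20 mm across and 12 mm high, fixed on the drum's rim, 178 mm from the axis, just outside the hole to turn to; that hole is the next one on one side or the other. Origin at the centre of its underside.
- white_magnet: White round magnet of the same size, just outside the next hole on the other side: not the one wanted. Origin at the centre of its underside.
- figure: Loose brown reindeer figure, 52 mm across at its round foot and 90 mm high, standing near the middle of the platter and turning with it. Origin at the centre of its underside, z up.
- mug: Blue mug, 76 mm across, 90 mm high, left of the turntable; bystander. Origin at the centre of its underside.
- mouse: Black computer mouse, 105 x 60 x 34 mm, right of the turntable; bystander. Origin at the centre of its underside.
- stapler: Black and red stapler, 125 x 32 x 40 mm, on the left; bystander. Origin at the centre of its underside.
- plug_box: Cardboard tray with white plugs, 100 x 130 x 60 mm, on the right; bystander. Origin at the centre of its underside.
- tape: Yellow ring of tape, 60 mm across, 20 mm high, lying flat at the near left of the turntable; bystander. Origin at the centre of its underside.
Mind the look-alikes: they are no part of the job. Of the things that look like the figure, the larger one is meant.

How it is judged (in metres and radians):
On the way, in this order (a step that is already met when the one before it is completed fails the run):
1. the plunger is pressed in while the table is still at its first hole (value of joint plunger above 0.0085 m and value of joint platter between -0.1 and 0.1 rad), for 0.02 s.
2. the table is at the hole with the green magnet and the plunger has sprung out (((y of green_magnet in the frame of drum below 0 m and value of joint platter between 0.7554 and 0.8154 rad) or (y of green_magnet in the frame of drum above 0 m and value of joint platter between -0.8154 and -0.7554 rad)) and value of joint plunger below 0.002 m), for 0.2 s.
At the end, for the whole second after the job is handed in: The table stands one hole on, at the green magnet (0.785 rad within 0.03), the plunger is out within 2 mm with its pin in the hole, and the figure stands upright on the platter within 30 mm of the axis, at rest (all of step 2 and horizontal distance between figure and platter_mid below 0.03 m and angle between figure's own z axis and vertical below 0.15 rad and height (world z) of figure between 0.043 and 0.055 m and angular speed of figure below 0.1 rad/s and linear speed of figure below 0.02 m/s); the robot touches nothing.
It fails at once if the table is turned the wrong way, towards the white magnet ((y of green_magnet in the frame of drum below 0 m and value of joint platter below -0.2 rad) or (y of green_magnet in the frame of drum above 0 m and value of joint platter above 0.2 rad)).
It fails at once if the table is turned well past the marked hole (value of joint platter above 1.05 rad or value of joint platter below -1.05 rad).
It fails at once if the robot touches the figure (contact force between any of the fingers, the arm and figure above 0.3 N).
It fails at once if the figure is lifted, slid or tipped (height (world z) of figure above 0.06 m or angle between figure's own z axis and vertical above 0.3 rad or horizontal distance between figure and platter_mid above 0.035 m).
It fails at once if another thing on the desk is moved or lifted (distance of any of mug, mouse, stapler, plug_box, tape from where it was at the start of the episode above 0.015 m).
It also fails if it takes over 42 s, if anything falls off the work surface, if the arm or the gripper's body presses on something with over 40 N, if the wrist force passes 120 N, or if a joint passes its speed limit or range.

## Working session

There is one attempt and no reset: what is moved stays moved. The work goes in short steps, Python scripts to look and compute and a tool call to move; the robot and the scene stay as the last step left them, time stands still between calls to the robot, and variables do not carry over. Pictures are saved under pics/ and viewed, and the job is handed in when it is done.

Besides the shell and the picture viewer there is one more tool, called after "Request:" as a command line: name --argument value ..., lists and objects as JSON in quotes. drive_tool: Moves the arm, as the interface text tells. Its arguments: {"type":"object","properties":{"series":{"type":"array"},"force":{"type":"number"}},"required":["series"]}

```bash
mkdir -p pics; ls; python3 - <<'E'
from cell import readout,camera
import cv2,numpy as np
print(readout.get_state())
for n in("side","top"):
    c=camera(n); cv2.imwrite(f"pics/{n}0.png",c["pixels"][:,:,::-1]); np.savez(f"pics/{n}0.npz",**{k:c[k] for k in("pixels","K","T")}); print(n,c["K"],c["T"],c.keys())
E
```

```text
pics
{'clock': 0.0, 'joint_positions': array([-1.22553713,  0.61594826, -0.012615  ,  1.42489938,  0.00810341,
        1.10341788, -0.04041671]), 'qvel': array([-7.07051706e-05,  8.33640693e-04,  1.23656630e-04, -1.24367961e-03,
       -9.02678724e-04,  2.01889464e-03, -9.22948059e-05]), 'joint_torque': array([ 3.96548057e-04, -4.58943200e+01,  2.09538834e-01, -1.65741813e+01,
       -6.09741476e-02,  2.06626434e-02,  2.30004307e-04]), 'eef_pos': array([235.78596458, 604.76692732, 182.96232085]), 'orientation': array([ 0.58431765,  0.39823894, -0.39975272, -0.58324642]), 'wrist_force': array([-0.24066312, -0.55189697,  0.51632812]), 'ft_torque': array([-0.01568668,  0.05119355,  0.03040013]), 'opening': 1.0019756327942637}
side [[531.24007293   0.         320.98474404]
 [  0.         531.24007293 240.51318621]
 [  0.           0.           1.        ]] [[ 9.95083929e-01  3.81299441e-02 -9.14006676e-02  4.30913721e+02]
 [-9.67982218e-02  5.69517436e-01 -8.16259759e-01 -9.02130008e+02]
 [ 2.09303349e-02  8.21094390e-01  5.70408559e-01  7.19526067e+02]
 [ 0.00000000e+00  0.00000000e+00  0.00000000e+00  1.00000000e+00]] dict_keys(['pixels', 'K', 'T'])
top [[454.93194307   0.         332.37888933]
 [  0.         454.93194307 232.44738863]
 [  0.           0.           1.        ]] [[ 9.43259566e-03  9.97107596e-01 -7.54153016e-02  4.43049413e+02]
 [-9.99947509e-01  9.70739469e-03  3.27806746e-03  1.14122978e+01]
 [ 4.00067207e-03  7.53804223e-02  9.97146823e-01  1.23507053e+03]
 [ 0.00000000e+00  0.00000000e+00  0.00000000e+00  1.00000000e+00]] dict_keys(['pixels', 'K', 'T'])
```

View pics/side0.png

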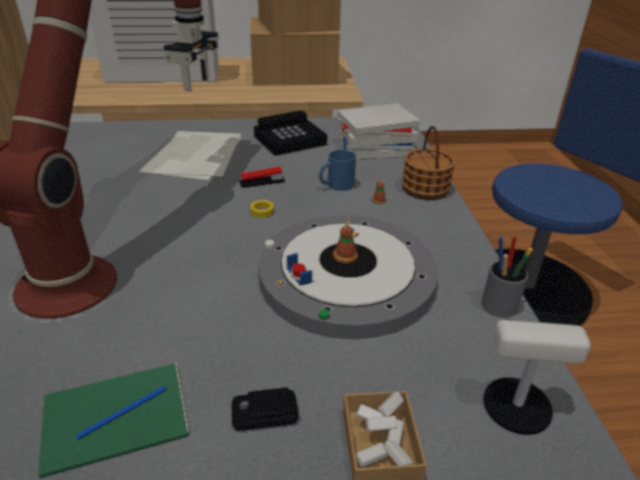

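View pics/top0.png

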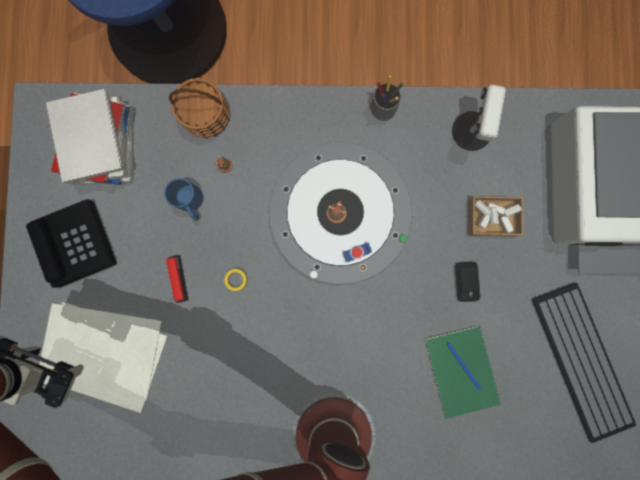

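The top view shows the plunger (red, 357,252) between its blue ears, the pin at (363,267), the green magnet at (403,238), the white magnet at (314,274) and the figure at (337,212). The look-alikes are the small figure off the table at (223,164), the red stapler at (176,278), and the green notebook. I'll measure next.

```bash
cat > h.py <<'E'
import numpy as np,cv2
def load(n): return dict(np.load(f"pics/{n}.npz"))
def ray(c,uv):
    K,T=c["K"],c["T"]; d=np.array([(uv[0]-K[0,2])/K[0,0],-(uv[1]-K[1,2])/K[1,1],-1.]); return T[:3,3],T[:3,:3]@d
def plane(c,uv,z):
    o,d=ray(c,uv); return o+d*(z-o[2])/d[2]
def tri(c1,u1,c2,u2):
    o1,d1=ray(c1,u1);o2,d2=ray(c2,u2)
    A=np.stack([d1,-d2],1); s=np.linalg.lstsq(A,o2-o1,rcond=None)[0]
    a=o1+s[0]*d1;b=o2+s[1]*d2; return (a+b)/2,np.linalg.norm(a-b)
def proj(c,p):
    K,T=c["K"],c["T"]; q=T[:3,:3].T@(np.array(p)-T[:3,3]); return K[0,2]+K[0,0]*q[0]/-q[2], K[1,2]-K[1,1]*q[1]/-q[2]
def blobs(img,name,amin=8):
    hsv=cv2.cvtColor(img,cv2.COLOR_RGB2HSV)
    R={"red":[((0,150,90),(6,255,255)),((174,150,90),(180,255,255))],"green":[((50,120,50),(80,255,255))],"blue":[((105,120,40),(125,255,255))],"white":[((0,0,150),(180,40,255))]}[name]
    m=sum(cv2.inRange(hsv,*r) for r in R)
    n,l,s,c=cv2.connectedComponentsWithStats(m)
    return [(c[i].round(2),s[i].tolist()) for i in range(1,n) if s[i][4]>=amin],l
E
python3 - <<'E'
from h import *
for n,roi in(("side0",(250,210,450,335)),("top0",(265,140,415,290))):
    c=load(n); img=c["pixels"]; x0,y0,x1,y1=roi
    sub=img[y0:y1,x0:x1]
    for col in("red","green","blue","white"):
        for b in blobs(np.ascontiguousarray(sub),col)[0]: print(n,col,b[0]+[x0,y0],b[1])
    cv2.imwrite(f"pics/crop_{n}.png",cv2.resize(sub[...,::-1],None,fx=4,fy=4,interpolation=cv2.INTER_CUBIC))
E
```

```text
side0 red [297.76 268.78] [43, 53, 12, 14, 105]
side0 green [345.75 239.83] [91, 28, 11, 4, 24]
side0 green [323.53 313.65] [69, 99, 10, 10, 77]
side0 blue [291.24 260.36] [38, 44, 9, 17, 89]
side0 blue [305.16 277.5 ] [48, 61, 13, 13, 115]
side0 white [353.03 265.54] [33, 14, 131, 80, 5611]
side0 white [269.   242.14] [16, 30, 7, 5, 29]
top0 red [356.57 251.81] [88, 108, 8, 8, 53]
top0 green [402.73 238.  ] [136, 96, 5, 5, 15]
top0 blue [347.17 255.93] [80, 112, 6, 8, 29]
top0 white [339.41 210.35] [22, 19, 107, 106, 6850]
top0 white [313.47 274.  ] [44, 130, 9, 9, 59]
```

View pics/crop_top0.png

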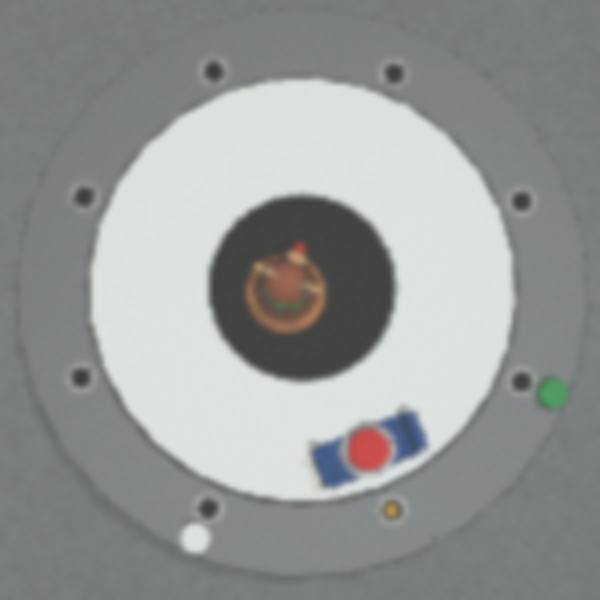

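View pics/crop_side0.png

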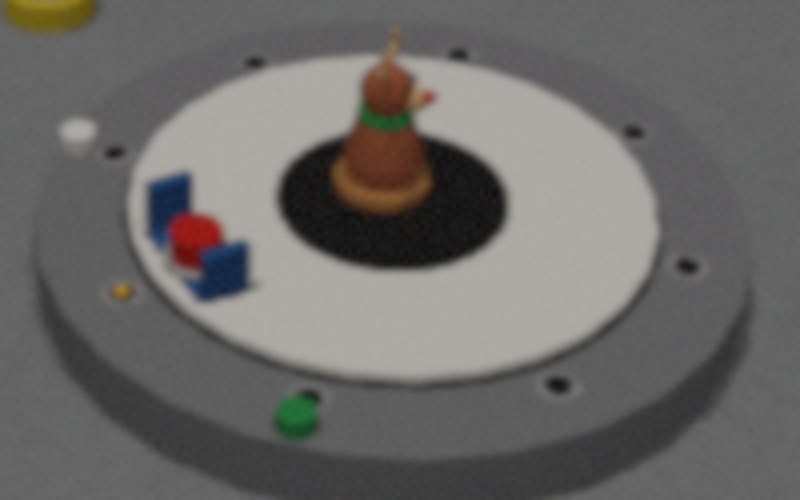

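```bash
python3 - <<'E'
from h import *
from scipy.spatial.transform import Rotation as R
t,s=load("top0"),load("side0")
f=lambda x,y,o:((x+.5)/4-.5+o[0],(y+.5)/4-.5+o[1])
H=[f(x,y,(265,140)) for x,y in[(214,71),(394,73),(522,201),(522,381),(392,510),(208,508),(81,377),(84,196)]]
HS=[f(x,y,(250,210)) for x,y in[(121,290),(309,397),(558,385),(688,266),(634,131),(459,54),(255,63),(114,152)]]
P=np.array([plane(t,u,39.5) for u in H]);Q=np.array([plane(s,u,39.5) for u in HS])
for X in(P,Q): print("axis",X.mean(0).round(1),"radii",np.linalg.norm(X-X.mean(0),axis=1).round(1))
ax=(P.mean(0)+Q.mean(0))/2
print("pin dir top",np.degrees(np.arctan2(*(P[4]-P.mean(0))[[1,0]])),"side",np.degrees(np.arctan2(*(Q[0]-Q.mean(0))[[1,0]])))
print("plunger tri",tri(t,(356.57,251.81),s,f(195,228,(250,210))), plane(t,(356.57,251.81),66),plane(s,f(195,228,(250,210)),66))
print("green tri",tri(t,(402.73,238),s,f(297,410,(250,210))),"pin",tri(t,H[4],s,HS[0]))
print("holes tri z",[tri(t,H[i],s,HS[j])[0][2].round(1) for i,j in((3,1),(2,2),(5,7))])
print("fig foot",plane(t,f(286,292,(265,140)),52),plane(s,f(382,190,(250,210)),52))
print("ear acw top",plane(t,f(413,430,(265,140)),76), "cw",plane(t,f(330,463,(265,140)),76))
q=[0.58431765,0.39823894,-0.39975272,-0.58324642]; print(R.from_quat(q).as_matrix().round(3))
E
```

```text
axis [588.6 -12.6  39.5] radii [157.3 157.2 157.3 157.2 157.4 157.4 157.1 157.3]
axis [588.8 -10.2  39.5] radii [157.3 157.2 157.7 157.7 158.  158.  156.4 157.5]
pin dir top -157.57510387854117 side -157.85194820899
plunger tri (array([481.76943376, -55.06060161,  65.66125122]), np.float64(0.8487546094154909)) [482.1824881  -55.05587615  66.        ] [481.3182602  -55.50514752  66.        ]
green tri (array([ 520.4222563 , -176.28106347,   50.6186904 ]), np.float64(1.0757026918882187)) pin (array([443.07833247, -72.48276478,  41.93141596]), np.float64(0.030155965230063628))
holes tri z [np.float64(41.4), np.float64(41.2), np.float64(41.1)]
fig foot [584.63649778  -1.78835114  52.        ] [582.81351381 -11.48761752  52.        ]
ear acw top [494.06423631 -83.25149168  76.        ] cw [472.54562184 -30.48807517  76.        ]
[[ 0.363 -0.001 -0.932]
 [ 0.932 -0.002  0.363]
 [-0.003 -1.    -0.   ]]
```

The crop confirms the choice. The axis is at about (588.7, -11.4), the plunger at (482, -55, 66), pin direction -157.7°, and green is on the anticlockwise side, so the platter turns by +0.785. I'll swing over there on an arc with the fingers shutting.

Request:
drive_tool --series '[{"dx": -3, "dz": -30, "ay": 3, "fingers": 0}, {"dx": -6, "dz": -30, "ay": 3, "fingers": 0}, {"dx": -6, "dz": -30, "ay": 3, "fingers": 0}, {"dx": -6, "dz": -30, "ay": 3, "fingers": 0}, {"dx": -6, "dz": -30, "ay": 3, "fingers": 0}, {"dx": -6, "dz": -30, "ay": 3, "fingers": 0}, {"dx": -6, "dz": -30, "ay": 3, "fingers": 0}, {"dx": -6, "dz": -30, "ay": 3, "fingers": 0}, {"dx": -6, "dz": -30, "ay": 3, "fingers": 0}, {"dx": -6, "dz": -30, "ay": 3, "fingers": 0}, {"dx": -6, "dz": -30, "ay": 3, "fingers": 0}, {"dx": -6, "dz": -30, "ay": 3, "fingers": 0}]' --force 20

```text
invalid input at $.series[0]: expected keys dx, dy, dz, ax, ay, az, fingers
```

Request:
drive_tool --series '[{"dx": -3, "dy": 0, "dz": -30, "ax": 0, "ay": 3, "az": 0, "fingers": 0}, {"dx": -6, "dy": 0, "dz": -30, "ax": 0, "ay": 3, "az": 0, "fingers": 0}, {"dx": -6, "dy": 0, "dz": -30, "ax": 0, "ay": 3, "az": 0, "fingers": 0}, {"dx": -6, "dy": 0, "dz": -30, "ax": 0, "ay": 3, "az": 0, "fingers": 0}, {"dx": -6, "dy": 0, "dz": -30, "ax": 0, "ay": 3, "az": 0, "fingers": 0}, {"dx": -6, "dy": 0, "dz": -30, "ax": 0, "ay": 3, "az": 0, "fingers": 0}, {"dx": -6, "dy": 0, "dz": -30, "ax": 0, "ay": 3, "az": 0, "fingers": 0}, {"dx": -6, "dy": 0, "dz": -30, "ax": 0, "ay": 3, "az": 0, "fingers": 0}, {"dx": -6, "dy": 0, "dz": -30, "ax": 0, "ay": 3, "az": 0, "fingers": 0}, {"dx": -6, "dy": 0, "dz": -30, "ax": 0, "ay": 3, "az": 0, "fingers": 0}, {"dx": -6, "dy": 0, "dz": -30, "ax": 0, "ay": 3, "az": 0, "fingers": 0}, {"dx": -6, "dy": 0, "dz": -30, "ax": 0, "ay": 3, "az": 0, "fingers": 0}]' --force 20

```text
clock: 1.1
eef_pos: [470.1, 328.4, 173.4]
orientation: [0.68, 0.19, -0.202, -0.679]
wrist_force: [-0.5, -0.4, 0.0]
opening: 0.189
```

```bash
cat > d.py <<'E'
import sys,numpy as np
from cell import readout
from scipy.spatial.transform import Rotation as R
def delta(x,y,z,yaw):
    s=readout.get_state(); A=R.from_quat(s["orientation"]); p=np.array(s["eef_pos"])
    c,q=np.cos(np.radians(yaw)),np.sin(np.radians(yaw))
    B=R.from_matrix(np.array([[c,0,-q*-1*-1],[q,0,c],[0,-1,0]]) if False else np.array([[c,0,-q],[q,0,c],[0,-1,0]]))
    X=A.as_matrix()[:,0]
    print("t",round(s["clock"],2),"pos",p.round(1),"yaw",np.degrees(np.arctan2(X[1],X[0])).round(1),"F",np.round(s["wrist_force"],1),"open",round(s["opening"],3))
    print("tool shift",A.inv().apply(np.array([x,y,z])-p).round(1),"rotvec",(A.inv()*B).as_rotvec(degrees=True).round(1))
    print("q",np.round(s["joint_positions"],2))
if __name__=="__main__": delta(*map(float,sys.argv[1:]))
E
python3 d.py 482 -55 180 -67.7
```

```text
t 1.1 pos [470.1 328.4 173.4] yaw 32.2 F [-0.5 -0.4  0. ] open 0.189
tool shift [-194.1   -4.1 -330.9] rotvec [ 0.8 99.9 -0.9]
q [-0.75  0.52  0.17  1.65 -0.1   1.    0.01]
```

Request:
drive_tool --series '[{"dx": -16, "dy": -1, "dz": -27, "ax": 0, "ay": 6, "az": 0, "fingers": 0}, {"dx": -13, "dy": -1, "dz": -29, "ax": 0, "ay": 6, "az": 0, "fingers": 0}, {"dx": -10, "dy": -1, "dz": -30, "ax": 0, "ay": 6, "az": 0, "fingers": 0}, {"dx": -7, "dy": -1, "dz": -31, "ax": 0, "ay": 6, "az": 0, "fingers": 0}, {"dx": -3, "dy": -1, "dz": -32, "ax": 0, "ay": 6, "az": 0, "fingers": 0}, {"dx": 0, "dy": -1, "dz": -32, "ax": 0, "ay": 6, "az": 0, "fingers": 0}, {"dx": 3, "dy": -1, "dz": -32, "ax": 0, "ay": 6, "az": 0, "fingers": 0}, {"dx": 7, "dy": -1, "dz": -31, "ax": 0, "ay": 6, "az": 0, "fingers": 0}, {"dx": 10, "dy": -1, "dz": -31, "ax": 0, "ay": 6, "az": 0, "fingers": 0}, {"dx": 13, "dy": -1, "dz": -30, "ax": 0, "ay": 6, "az": 0, "fingers": 0}, {"dx": 16, "dy": -1, "dz": -28, "ax": 0, "ay": 6, "az": 0, "fingers": 0}, {"dx": 9, "dy": -1, "dz": -13, "ax": 0, "ay": 6, "az": 0, "fingers": 0}]'

```text
clock: 2.1
eef_pos: [469.0, -61.8, 185.7]
orientation: [0.662, -0.269, 0.258, -0.65]
wrist_force: [0.8, -0.8, 0.2]
opening: 0.0
```

```bash
python3 d.py 482 -55 140 -67.7
```

```text
t 2.1 pos [469.  -61.8 185.7] yaw -43.8 F [ 0.8 -0.8  0.2] open 0.0
tool shift [ 5.1 45.3 15. ] rotvec [ 1.4 23.9 -0.2]
q [-0.35  0.4   0.6   1.91 -0.25  0.93 -0.4 ]
```

Request:
drive_tool --series '[{"dx": 1, "dy": 10, "dz": 4, "ax": 0.5, "ay": 6, "az": 0, "fingers": 0}, {"dx": 1, "dy": 10, "dz": 4, "ax": 0.5, "ay": 6, "az": 0, "fingers": 0}, {"dx": 1, "dy": 10, "dz": 4, "ax": 0.5, "ay": 6, "az": 0, "fingers": 0}, {"dx": 0, "dy": 10, "dz": 3, "ax": 0, "ay": 6, "az": 0, "fingers": 0}, {"dx": 0, "dy": 0, "dz": 0, "ax": 0, "ay": 0, "az": 0, "fingers": 0}]'

```text
clock: 2.52
eef_pos: [481.3, -63.2, 144.7]
orientation: [-0.578, 0.406, -0.406, 0.58]
wrist_force: [0.4, -0.3, -0.2]
opening: 0.004
```

```bash
python3 d.py 482 -55 90 -67.7
```

```text
t 2.52 pos [481.3 -63.2 144.7] yaw -70.0 F [ 0.4 -0.3 -0.2] open 0.004
tool shift [-7.4 54.7  3.3] rotvec [-0.2 -2.3 -0.1]
q [-0.38  0.48  0.68  1.95 -0.4   0.84 -0.7 ]
```

Request:
drive_tool --series '[{"dx": -4, "dy": 15, "dz": 2, "ax": 0, "ay": -2, "az": 0, "fingers": 0}, {"dx": -3, "dy": 20, "dz": 1, "ax": 0, "ay": 0, "az": 0, "fingers": 0}, {"dx": 0, "dy": 15, "dz": 0, "ax": 0, "ay": 0, "az": 0, "fingers": 0}, {"dx": 0, "dy": 0, "dz": 0, "ax": 0, "ay": 0, "az": 0, "fingers": 0}]'

```text
clock: 2.85
eef_pos: [482.1, -55.0, 94.0]
orientation: [-0.588, 0.391, -0.392, 0.59]
wrist_force: [0.1, 0.5, -0.1]
opening: 0.003
```

```bash
python3 d.py 482 -55 66 -67.7
python3 - <<'E'
from h import *
from cell import camera
s=camera("side");t=camera("top")
a=cv2.resize(s["pixels"][210:310,240:380],None,fx=4,fy=4,interpolation=cv2.INTER_CUBIC)
b=cv2.resize(t["pixels"][180:280,300:360],None,fx=4,fy=4,interpolation=cv2.INTER_CUBIC)
cv2.imwrite("pics/c1.png",np.hstack([a,b])[...,::-1])
E
```

```text
t 2.85 pos [482.1 -55.   94. ] yaw -67.2 F [ 0.1  0.5 -0.1] open 0.003
tool shift [-0.  28.  -0.2] rotvec [-0.2  0.5 -0.1]
q [-0.33  0.55  0.6   2.01 -0.47  0.72 -0.61]
```

View pics/c1.png

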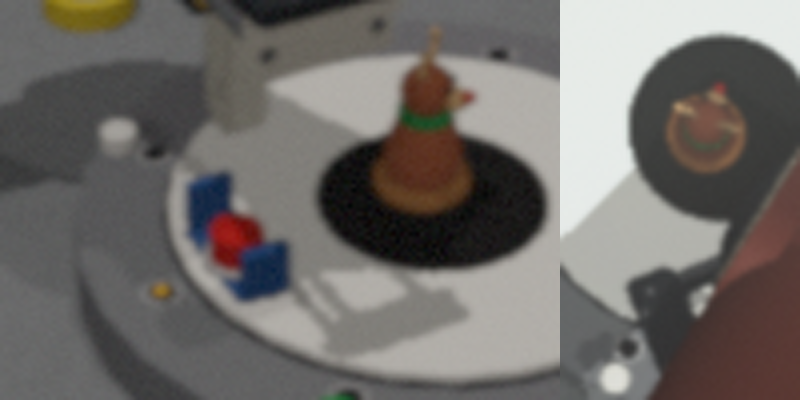

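The side crop shows the shut fingertips just above the button, with their tip at about (298,242) in full-image pixels. I'll compare that with the TCP projection.

```bash
python3 - <<'E'
from h import *
s=load("side0")
print(proj(s,(482,-55,94)),proj(s,(482,-55,66)))
E
```

```text
(np.float64(298.65551124501724), np.float64(255.25170528477176)) (np.float64(298.6978875665026), np.float64(266.4575084003815))
```

```bash
python3 - <<'E'
from h import *
s=load("side0")
print(proj(s,(236,605,184)),proj(s,(236,605,203)))
cv2.imwrite("pics/c2.png",cv2.resize(s["pixels"][30:110,140:240],None,fx=6,fy=6,interpolation=cv2.INTER_CUBIC)[...,::-1])
from cell import camera,readout
s=camera("side");print(readout.get_state()["eef_pos"])
cv2.imwrite("pics/c3.png",s["pixels"][150:350,200:400].repeat(3,0).repeat(3,1)[...,::-1])
E
```

```text
(np.float64(198.11939844042908), np.float64(96.60086759268088)) (np.float64(197.37599759175635), np.float64(90.06650172439689))
[484.51900988 -56.08072787  96.61291617]
```

View pics/c2.png

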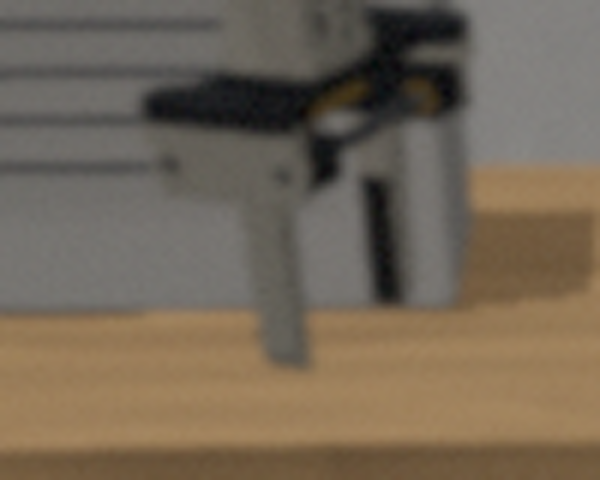

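View pics/c3.png

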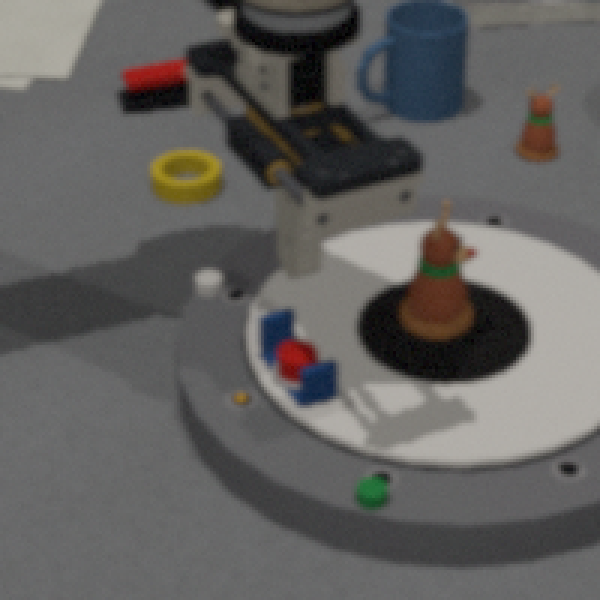

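```bash
python3 - <<'E'
from h import *
t,s=load("top0"),load("side0")
print(proj(t,(236,605,184)),proj(t,(236,605,214)))
cv2.imwrite("pics/c4.png",cv2.resize(t["pixels"][320:420,0:110],None,fx=6,fy=6,interpolation=cv2.INTER_CUBIC)[...,::-1])
E
```

```text
(np.float64(67.62745058345115), np.float64(356.0208857582061)) (np.float64(59.76686050493805), np.float64(358.68713348838503))
```

View pics/c4.png

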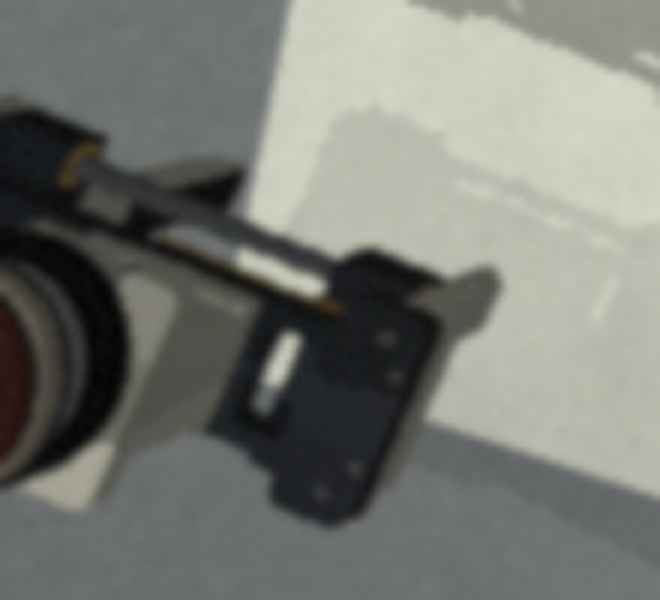

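```bash
python3 - <<'E'
from h import *
t,s=load("top0"),load("side0")
print("near tip outer",tri(t,(82.3,367),s,(189,90.3)))
u=np.array([.363,.932]);p=np.array([236,605])
for d in(46,64): 
  for z in (184,203,214): 
    q=[*(p-d*u),z];w=[*(p+d*u),z]; print(d,z,np.round(proj(t,q)+proj(s,q),1),"far",np.round(proj(t,w)+proj(s,w),1))
E
```

```text
near tip outer (array([220.27756075, 550.78401164, 221.23952152]), np.float64(0.3713295463205104))
46 184 [ 86.2 363.7 190.6 102. ] far [ 49.1 348.4 205.3  91.4]
46 203 [ 81.6 365.5 189.8  95.4] far [ 43.8 349.9 204.6  85. ]
46 214 [ 78.9 366.6 189.3  91.5] far [ 40.7 350.8 204.2  81.2]
64 184 [ 93.5 366.7 187.6 104.2] far [ 41.8 345.4 208.   89.5]
64 203 [ 89.1 368.6 186.7  97.5] far [ 36.4 346.8 207.3  83.1]
64 214 [ 86.4 369.7 186.2  93.6] far [ 33.2 347.7 206.9  79.4]
```

Triangulation shows the fingertips stand about 30 mm above the reported TCP, both open and shut. I'll go down carefully on force and vision instead of on the readout.

Request:
drive_tool --series '[{"dx": 0, "dy": 10, "dz": 0, "ax": 0, "ay": 0, "az": 0, "fingers": 0}, {"dx": 0, "dy": 10, "dz": 0, "ax": 0, "ay": 0, "az": 0, "fingers": 0}, {"dx": 0, "dy": 0, "dz": 0, "ax": 0, "ay": 0, "az": 0, "fingers": 0}]'

```text
clock: 3.25
eef_pos: [487.2, -56.6, 78.0]
orientation: [-0.585, 0.387, -0.396, 0.592]
wrist_force: [-0.5, -0.1, -1.0]
opening: 0.004
```

```bash
python3 d.py 482 -55 66 -67.7
python3 - <<'E'
from h import *
from cell import camera
s=camera("side")
cv2.imwrite("pics/c5.png",cv2.resize(s["pixels"][200:310,240:380],None,fx=5,fy=5,interpolation=cv2.INTER_CUBIC)[...,::-1])
E
```

```text
t 3.25 pos [487.2 -56.6  78. ] yaw -67.2 F [-0.5 -0.1 -1. ] open 0.004
tool shift [-3.5 11.9 -4.4] rotvec [-0.8  0.5  0.3]
q [-0.31  0.57  0.57  2.03 -0.5   0.67 -0.58]
```

View pics/c5.png

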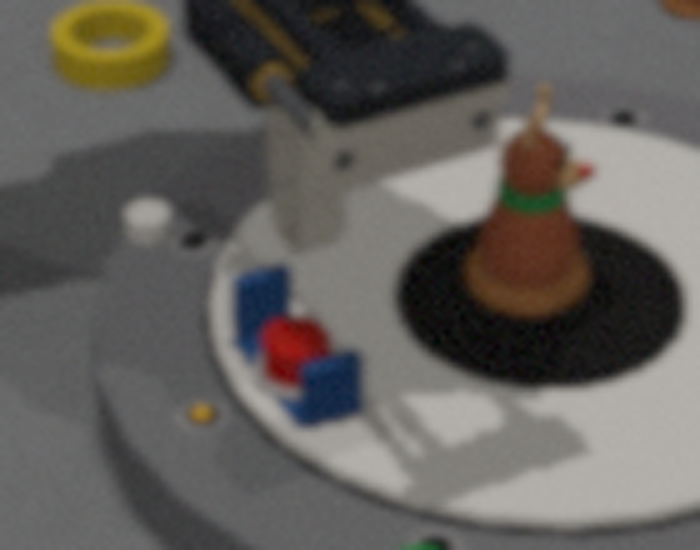

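Request:
drive_tool --series '[{"dx": -3, "dy": 10, "dz": -4, "ax": -0.8, "ay": 0, "az": 0, "fingers": 0}, {"dx": 0, "dy": 10, "dz": -2, "ax": 0, "ay": 0, "az": 0, "fingers": 0}, {"dx": 0, "dy": 10, "dz": -1, "ax": 0, "ay": 0, "az": 0, "fingers": 0}, {"dx": 0, "dy": 0, "dz": 0, "ax": 0, "ay": 0, "az": 0, "fingers": 0}]'

```text
clock: 3.63
eef_pos: [480.1, -56.6, 46.8]
orientation: [0.59, -0.389, 0.393, -0.588]
wrist_force: [0.8, -0.4, -0.4]
opening: 0.001
```

```bash
python3 d.py 482 -55 36 -67.7
python3 - <<'E'
from h import *
from cell import camera
s=camera("side")
cv2.imwrite("pics/c6.png",cv2.resize(s["pixels"][200:310,240:380],None,fx=5,fy=5,interpolation=cv2.INTER_CUBIC)[...,::-1])
E
```

```text
t 3.63 pos [480.1 -56.6  46.8] yaw -67.2 F [ 0.8 -0.4 -0.4] open 0.001
tool shift [-0.8 10.8  2.3] rotvec [-0.1  0.5  0.3]
q [-0.28  0.62  0.53  2.06 -0.54  0.6  -0.55]
```

View pics/c6.png

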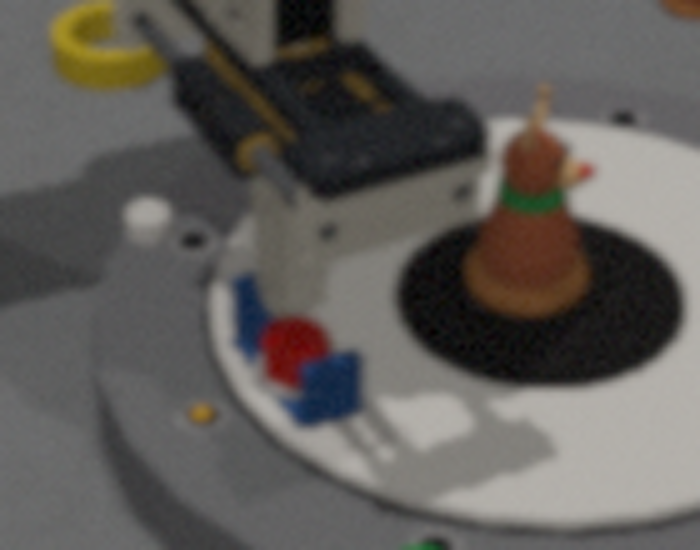

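Request:
drive_tool --series '[{"dx": 0, "dy": 6, "dz": 1, "ax": 0, "ay": 0, "az": 0, "fingers": 0}, {"dx": 0, "dy": 5, "dz": 0, "ax": 0, "ay": 0, "az": 0, "fingers": 0}, {"dx": 0, "dy": 0, "dz": 0, "ax": 0, "ay": 0, "az": 0, "fingers": 0}]'

```text
clock: 3.93
eef_pos: [482.6, -56.4, 36.1]
orientation: [0.59, -0.388, 0.394, -0.588]
wrist_force: [0.4, 0.2, -0.5]
opening: 0.006
```

```bash
python3 d.py 482 -55 26 -67.7
python3 - <<'E'
from h import *
from cell import camera
s=camera("side")
cv2.imwrite("pics/c7.png",cv2.resize(s["pixels"][200:310,240:380],None,fx=5,fy=5,interpolation=cv2.INTER_CUBIC)[...,::-1])
E
```

```text
t 3.93 pos [482.6 -56.4  36.1] yaw -67.2 F [ 0.4  0.2 -0.5] open 0.006
tool shift [-1.6 10.1  0. ] rotvec [-0.2  0.5  0.4]
q [-0.27  0.64  0.51  2.06 -0.56  0.57 -0.54]
```

View pics/c7.png

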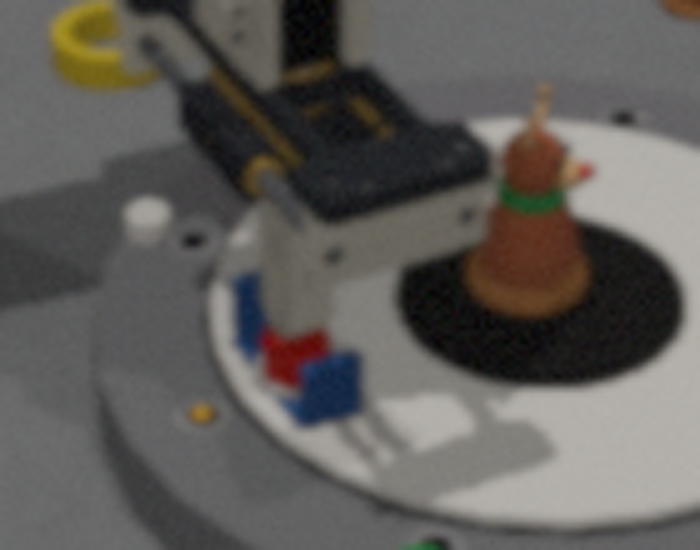

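Request:
drive_tool --series '[{"dx": -1, "dy": 4, "dz": -1, "ax": 0, "ay": 0, "az": 0, "fingers": 0}, {"dx": 0, "dy": 3, "dz": 0, "ax": 0, "ay": 0, "az": 0, "fingers": 0}, {"dx": 0, "dy": 0, "dz": 0, "ax": 0, "ay": 0, "az": 0, "fingers": 0}]'

```text
clock: 4.23
eef_pos: [482.0, -55.9, 29.6]
orientation: [0.589, -0.388, 0.394, -0.589]
wrist_force: [0.5, 0.0, 2.5]
opening: 0.006
```

```bash
python3 d.py 482 -55 20 -67.7
python3 - <<'E'
from h import *
from cell import camera
s=camera("side")
s0=load("side0")
print([np.round(proj(s0,p),1) for p in((482+35+7,-55+14-17,120),(487,-73,66))])
cv2.imwrite("pics/c8.png",cv2.resize(s["pixels"][200:310,240:380],None,fx=5,fy=5,interpolation=cv2.INTER_CUBIC)[...,::-1])
E
```

```text
t 4.23 pos [482.  -55.9  29.6] yaw -67.2 F [0.5 0.  2.5] open 0.006
tool shift [-0.9  9.6  0.3] rotvec [-0.3  0.5  0.5]
q [-0.26  0.65  0.5   2.07 -0.57  0.55 -0.53]
[array([320.2, 244.6]), array([301.8, 271.9])]
```

View pics/c8.png

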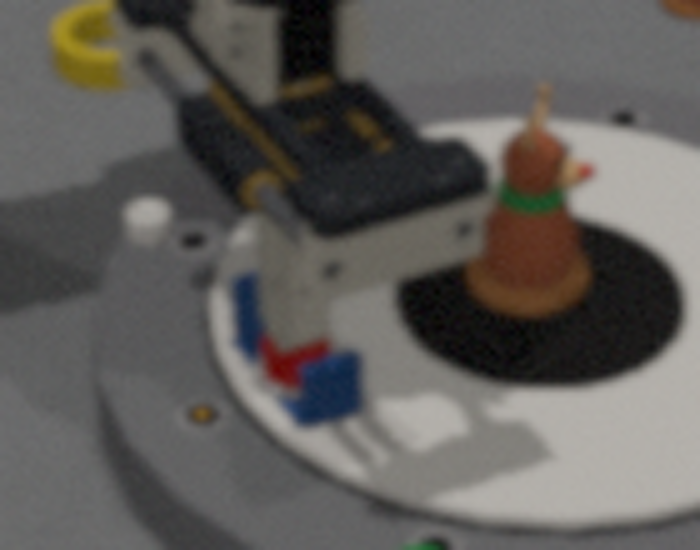

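Contact: +2.5 N at reported z ≈ 29.6, so the tips are 36 mm above the reported TCP. The carriage block reaches towards the figure, its inner corner at about pixel (337,248), so I'll check that clearance before pressing.

```bash
python3 - <<'E'
from h import *
s=load("side0"); ax=np.array([588.7,-11.4])
er=np.array([.925,.379]); et=np.array([.379,-.925]); tcp=np.array([482,-55.5])
for nm,uv in(("block inner lower corner",(240+487/5,200+237/5)),("block outer-low (finger joint)",(240+262/5,200+262/5)),("plate top inner",(240+480/5,200+150/5))):
  for z in(95,105,115,125,135):
    p=plane(s,uv,z)[:2]; print(nm,z,p.round(0),"inward",((p-tcp)@er).round(0),"tang",((p-tcp)@et).round(0),"dist axis",np.linalg.norm(p-ax).round(0))
# figure extents: head top etc from side
for uv,z in(((346,217),138),((340,258),50)): print(plane(s,uv,z).round(0))
E
```

```text
block inner lower corner 95 [562. -35.] inward 82.0 tang 11.0 dist axis 36.0
block inner lower corner 105 [560. -49.] inward 74.0 tang 23.0 dist axis 47.0
block inner lower corner 115 [558. -63.] inward 67.0 tang 35.0 dist axis 60.0
block inner lower corner 125 [556. -77.] inward 60.0 tang 47.0 dist axis 73.0
block inner lower corner 135 [553. -91.] inward 53.0 tang 59.0 dist axis 87.0
block outer-low (finger joint) 95 [470. -46.] inward -7.0 tang -13.0 dist axis 124.0
block outer-low (finger joint) 105 [469. -60.] inward -13.0 tang -1.0 dist axis 129.0
block outer-low (finger joint) 115 [469. -73.] inward -19.0 tang 12.0 dist axis 135.0
block outer-low (finger joint) 125 [468. -87.] inward -25.0 tang 24.0 dist axis 142.0
block outer-low (finger joint) 135 [ 468. -101.] inward -30.0 tang 36.0 dist axis 151.0
plate top inner 95 [567.  28.] inward 110.0 tang -46.0 dist axis 46.0
plate top inner 105 [564.  13.] inward 102.0 tang -33.0 dist axis 35.0
plate top inner 115 [562.  -1.] inward 95.0 tang -20.0 dist axis 28.0
plate top inner 125 [560. -16.] inward 87.0 tang -7.0 dist axis 29.0
plate top inner 135 [558. -31.] inward 79.0 tang 6.0 dist axis 37.0
[584.  11. 138.]
[572. -11.  50.]
```

Request:
drive_tool --series '[{"dx": 0, "dy": 3, "dz": -3, "ax": -0.3, "ay": 0, "az": 0, "fingers": 0}, {"dx": 0, "dy": 3, "dz": -3, "ax": 0, "ay": 0, "az": 0, "fingers": 0}, {"dx": 0, "dy": 3, "dz": -1, "ax": 0, "ay": 0, "az": 0, "fingers": 0}, {"dx": 0, "dy": 3, "dz": 0, "ax": 0, "ay": 0, "az": 0, "fingers": 0}]'

```text
clock: 4.62
eef_pos: [480.1, -57.9, 19.4]
orientation: [-0.589, 0.386, -0.396, 0.59]
wrist_force: [-4.6, 1.1, 30.9]
opening: 0.006
```

```bash
python3 d.py 477.7 -56.9 18 -67.7
python3 - <<'E'
from h import *
from cell import camera
s=camera("side")
cv2.imwrite("pics/c9.png",cv2.resize(s["pixels"][200:310,240:380],None,fx=5,fy=5,interpolation=cv2.INTER_CUBIC)[...,::-1])
E
```

```text
t 4.62 pos [480.1 -57.9  19.4] yaw -67.1 F [-4.6  1.1 30.9] open 0.006
tool shift [-1.9  1.4 -1.9] rotvec [-0.5  0.6  0.6]
q [-0.24  0.66  0.48  2.09 -0.59  0.52 -0.5 ]
```

View pics/c9.png

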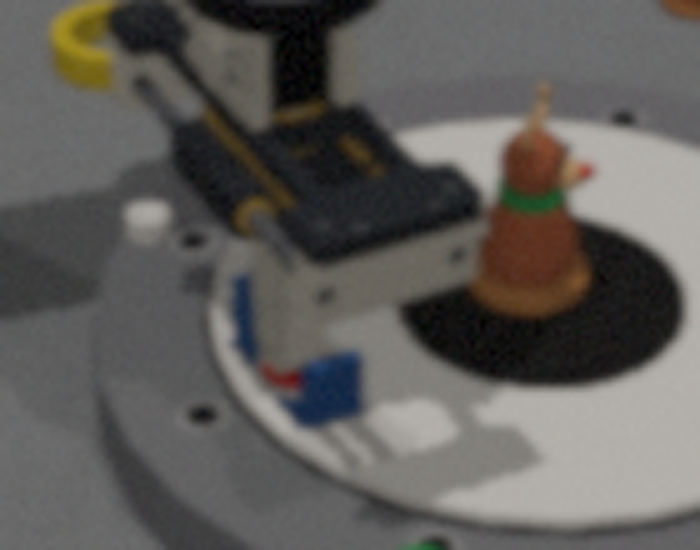

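The pin has disappeared from its hole at (202,413 in the crop) at 31 N, so the plunger is right in. Next I move tangentially to the anticlockwise ear.

Request:
drive_tool --series '[{"dx": 4, "dy": 0, "dz": 0, "ax": 0, "ay": 0, "az": 0, "fingers": 0}, {"dx": 5, "dy": 0, "dz": 0, "ax": 0, "ay": -1, "az": 0, "fingers": 0}, {"dx": 5, "dy": 0, "dz": 0, "ax": 0, "ay": -2, "az": 0, "fingers": 0}]'

```text
clock: 4.92
eef_pos: [485.5, -69.8, 20.4]
orientation: [-0.599, 0.37, -0.379, 0.601]
wrist_force: [1.1, 2.0, 5.2]
opening: 0.003
```

```bash
cat > look.py <<'E'
import sys
from h import *
from cell import camera
s=camera("side")
cv2.imwrite(f"pics/{sys.argv[1]}.png",cv2.resize(s["pixels"][200:330,240:400],None,fx=4.5,fy=4.5,interpolation=cv2.INTER_CUBIC)[...,::-1])
E
cat > polar.py <<'E'
from cell import readout
import numpy as np
from scipy.spatial.transform import Rotation as R
s=readout.get_state(); p=s["eef_pos"][:2]-np.array([588.7,-11.4]); X=R.from_quat(s["orientation"]).as_matrix()
a=np.degrees(np.arctan2(p[1],p[0]))+157.7; yaw=np.degrees(np.arctan2(X[1,0],X[0,0]))
print("t",round(s["clock"],2),"r",np.hypot(*p).round(1),"tcp ang",a.round(1),"tool ang",(yaw+67.7).round(1),"z",s["eef_pos"][2].round(1),"ytool",X[:,1].round(3),"F",np.round(s["wrist_force"],1),"q",np.round(s["joint_positions"],2))
er=-p/np.hypot(*p); et=np.array([er[1],-er[0]])
f=s["wrist_force"][:2]; print("F radial in",(f@er).round(1),"F tang acw",(f@et).round(1))
E
python3 polar.py; python3 look.py c10
```

```text
t 4.92 r 118.6 tcp ang 7.2 tool ang 3.8 z 20.4 ytool [ 0.012 -0.004 -1.   ] F [1.1 2.  5.2] q [-0.21  0.66  0.46  2.07 -0.57  0.53 -0.45]
F radial in 1.9 F tang acw -1.2
```

View pics/c10.png

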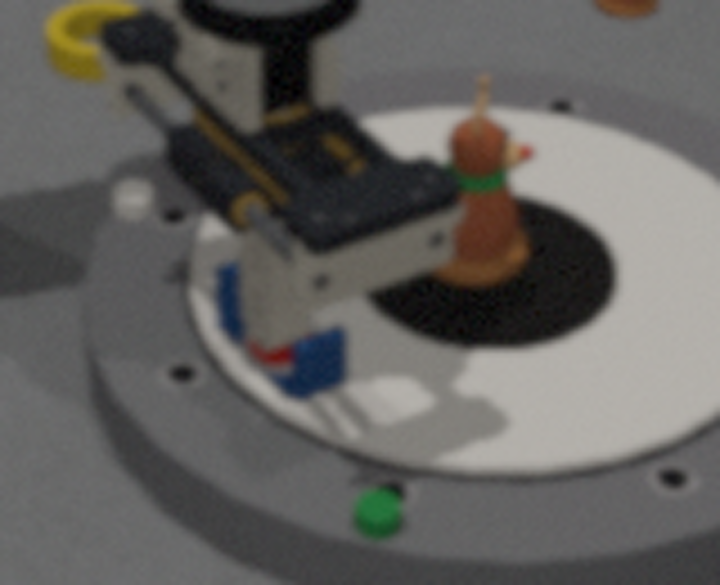

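Request:
drive_tool --series '[{"dx": 5, "dy": 1, "dz": 0, "ax": 0, "ay": -3, "az": 0.5, "fingers": 0}, {"dx": 5, "dy": 0.5, "dz": 0, "ax": 0, "ay": -3, "az": 0, "fingers": 0}, {"dx": 5, "dy": 0.5, "dz": 0, "ax": 0, "ay": -3, "az": 0, "fingers": 0}]'

```text
clock: 5.22
eef_pos: [494.6, -83.7, 19.8]
orientation: [-0.625, 0.321, -0.326, 0.632]
wrist_force: [0.2, 1.8, 7.8]
opening: 0.005
```

```bash
python3 polar.py; python3 look.py c11
```

```text
t 5.22 r 118.7 tcp ang 15.2 tool ang 13.2 z 19.8 ytool [ 0.012  0.005 -1.   ] F [0.2 1.8 7.8] q [-0.14  0.66  0.41  2.03 -0.51  0.53 -0.31]
F radial in 1.2 F tang acw -1.3
```

View pics/c11.png

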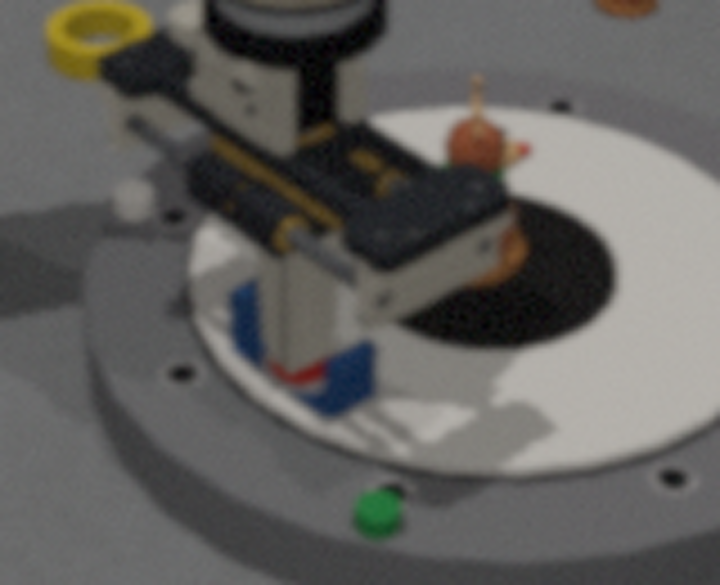

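Request:
drive_tool --series '[{"dx": 6, "dy": 0.5, "dz": 0, "ax": 0, "ay": -3, "az": 0.2, "fingers": 0}, {"dx": 6, "dy": 0.5, "dz": 0, "ax": 0, "ay": -3, "az": 0, "fingers": 0}, {"dx": 6, "dy": 0.5, "dz": 0, "ax": 0, "ay": -3, "az": 0, "fingers": 0}, {"dx": 6, "dy": 0.5, "dz": 0, "ax": 0, "ay": -3, "az": 0, "fingers": 0}]'

```text
clock: 5.6
eef_pos: [512.5, -102.4, 19.8]
orientation: [-0.655, 0.249, -0.256, 0.666]
wrist_force: [0.8, 1.9, 8.3]
opening: 0.002
```

```bash
python3 polar.py; python3 look.py c12
```

```text
t 5.6 r 118.7 tcp ang 27.8 tool ang 25.9 z 19.8 ytool [ 0.014  0.01  -1.   ] F [0.8 1.9 8.3] q [-0.06  0.67  0.35  1.98 -0.44  0.55 -0.14]
F radial in 2.0 F tang acw -0.6
```

View pics/c12.png

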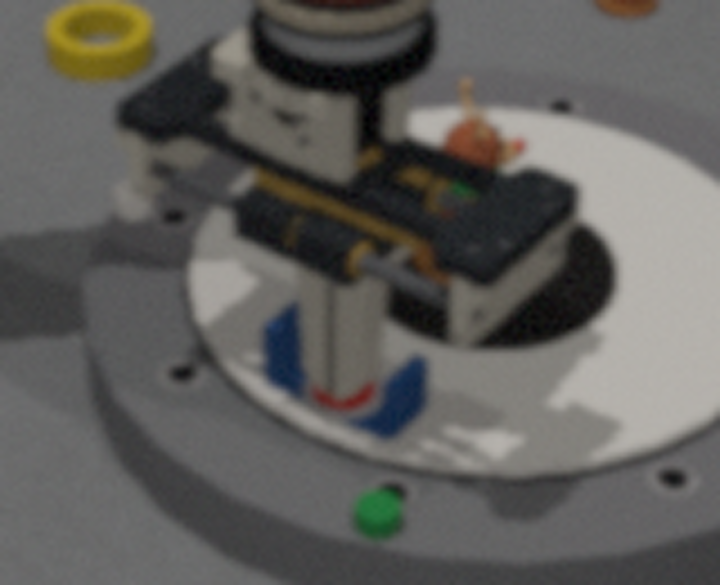

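Fingers and table move together. I'm past the first hole at about 26°, so now I lift the tips clear of the button, keeping them below the ear tops, and then push the ear on to the hole.

Request:
drive_tool --series '[{"dx": 0, "dy": -6, "dz": 0, "ax": -0.5, "ay": 0, "az": 0.8, "fingers": 0}, {"dx": 0, "dy": -6, "dz": 0, "ax": 0, "ay": 0, "az": 0, "fingers": 0}, {"dx": 0, "dy": 0, "dz": 0, "ax": 0, "ay": 0, "az": 0, "fingers": 0}]'

```text
clock: 5.9
eef_pos: [512.8, -105.1, 31.4]
orientation: [-0.657, 0.254, -0.25, 0.664]
wrist_force: [0.0, 0.2, -0.0]
opening: 0.004
```

```bash
python3 polar.py; python3 look.py c13
```

```text
t 5.9 r 120.6 tcp ang 28.7 tool ang 25.9 z 31.4 ytool [-0.001  0.011 -1.   ] F [ 0.   0.2 -0. ] q [-0.07  0.66  0.37  1.95 -0.42  0.61 -0.15]
F radial in 0.2 F tang acw -0.1
```

View pics/c13.png

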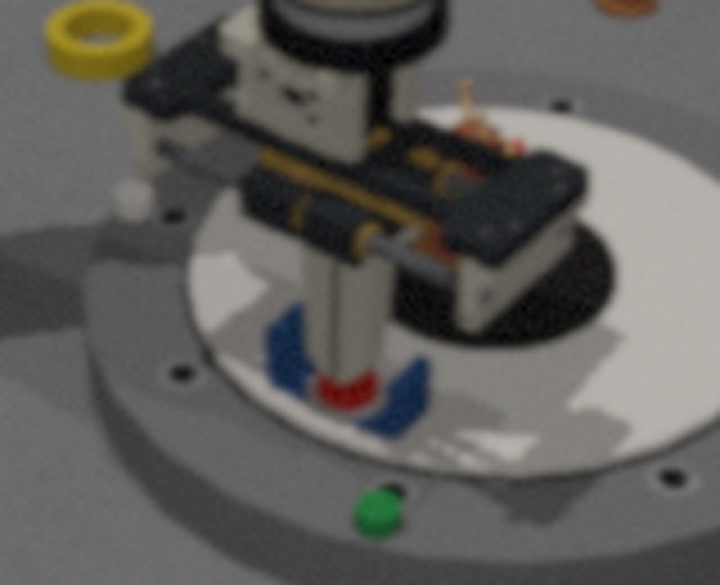

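Request:
drive_tool --series '[{"dx": 5, "dy": 0, "dz": 0, "ax": 0, "ay": -3, "az": 0, "fingers": 0}, {"dx": 5, "dy": 0, "dz": 0, "ax": 0, "ay": -3, "az": 0, "fingers": 0}, {"dx": 5, "dy": 0, "dz": 0, "ax": 0, "ay": -2.5, "az": 0, "fingers": 0}, {"dx": 5, "dy": 0, "dz": 0, "ax": 0, "ay": -2.5, "az": 0, "fingers": 0}, {"dx": 5, "dy": 0, "dz": 0, "ax": 0, "ay": -2.5, "az": 0, "fingers": 0}]'

```text
clock: 6.37
eef_pos: [520.9, -115.3, 26.4]
orientation: [-0.682, 0.179, -0.159, 0.691]
wrist_force: [-2.9, 2.0, 3.6]
opening: 0.008
```

```bash
python3 polar.py; python3 look.py c14
```

```text
t 6.37 r 124.0 tcp ang 34.6 tool ang 40.0 z 26.4 ytool [-0.024  0.019 -1.   ] F [-2.9  2.   3.6] q [-0.01  0.68  0.3   1.9  -0.34  0.64  0.03]
F radial in 0.1 F tang acw -3.5
```

View pics/c14.png

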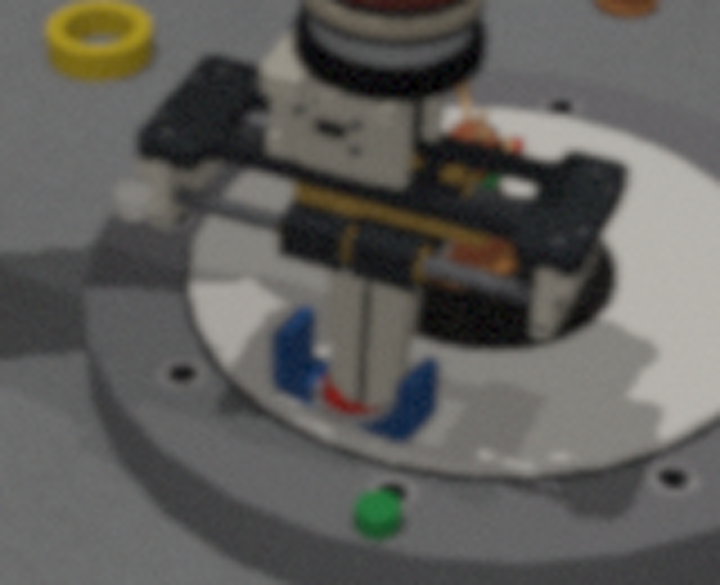

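Request:
drive_tool --series '[{"dx": 0, "dy": -5, "dz": 3, "ax": 0, "ay": 2, "az": -1.5, "fingers": 0}, {"dx": 6, "dy": -1, "dz": 1, "ax": 0, "ay": 1, "az": 0, "fingers": 0}, {"dx": 7, "dy": -1, "dz": 0, "ax": 0, "ay": -1, "az": -0.5, "fingers": 0}, {"dx": 7, "dy": -1, "dz": 0, "ax": 0, "ay": -2, "az": -0.5, "fingers": 0}]'

```text
clock: 6.75
eef_pos: [532.8, -118.8, 30.3]
orientation: [-0.685, 0.17, -0.168, 0.688]
wrist_force: [-4.0, 2.9, 1.1]
opening: 0.001
```

```bash
python3 polar.py; python3 look.py c15
```

```text
t 6.75 r 121.1 tcp ang 40.2 tool ang 40.0 z 30.3 ytool [-0.002  0.004 -1.   ] F [-4.   2.9  1.1] q [-0.01  0.68  0.31  1.89 -0.34  0.63  0.02]
F radial in 0.7 F tang acw -4.9
```

View pics/c15.png

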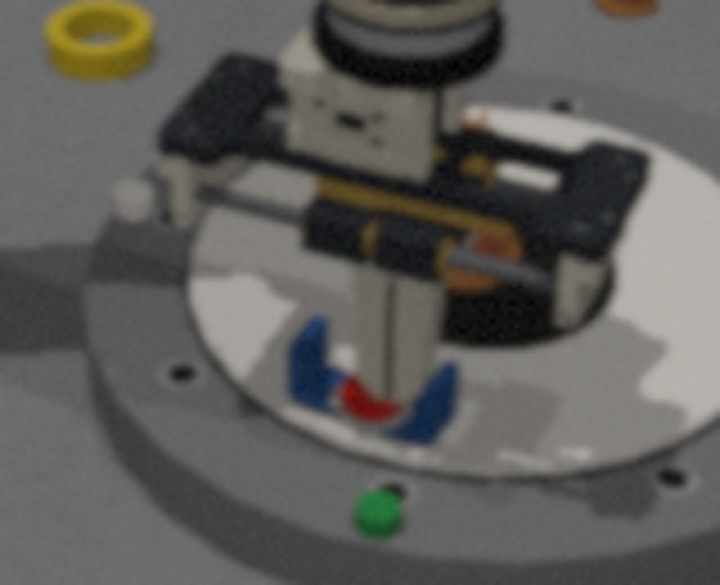

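Request:
drive_tool --series '[{"dx": 7, "dy": -2, "dz": 0, "ax": 0, "ay": -2, "az": -0.5, "fingers": 0}, {"dx": 7, "dy": -1, "dz": 0, "ax": 0, "ay": -2, "az": -0.5, "fingers": 0}, {"dx": 7, "dy": -1, "dz": 0.5, "ax": 0, "ay": -2, "az": -0.5, "fingers": 0}]'

```text
clock: 7.05
eef_pos: [546.9, -125.3, 31.0]
orientation: [0.695, -0.127, 0.133, -0.695]
wrist_force: [-4.7, 1.1, -0.5]
opening: 0.004
```

```bash
python3 polar.py; python3 look.py c16
```

```text
t 7.05 r 121.3 tcp ang 47.5 tool ang 46.6 z 31.0 ytool [ 0.009 -0.002 -1.   ] F [-4.7  1.1 -0.5] q [ 0.01  0.69  0.28  1.86 -0.3   0.63  0.1 ]
F radial in -0.6 F tang acw -4.8
```

View pics/c16.png

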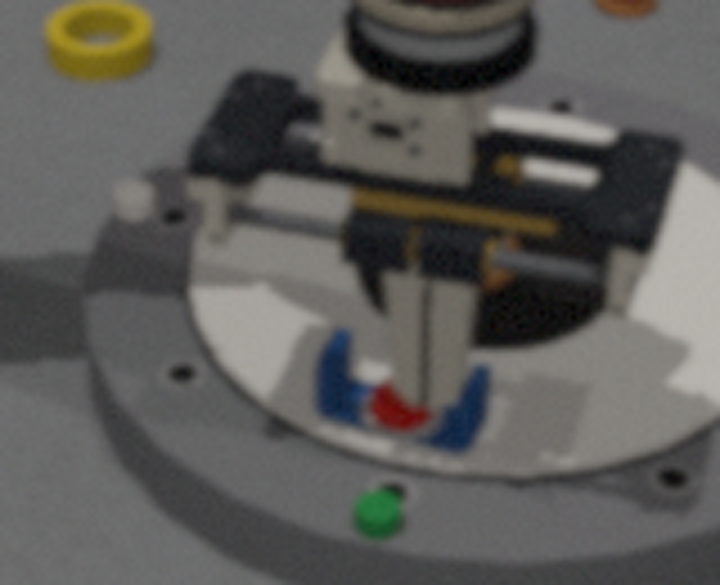

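Request:
drive_tool --series '[{"dx": 7, "dy": -2, "dz": 0.5, "ax": 0, "ay": -1.5, "az": 0, "fingers": 0}, {"dx": 7, "dy": -1, "dz": 0.5, "ax": 0, "ay": -1, "az": 0, "fingers": 0}]'

```text
clock: 7.27
eef_pos: [558.7, -129.9, 33.4]
orientation: [0.698, -0.112, 0.115, -0.698]
wrist_force: [-11.9, 4.0, 8.6]
opening: 0.002
```

```bash
python3 polar.py; python3 look.py c17
```

```text
t 7.27 r 122.2 tcp ang 53.5 tool ang 49.3 z 33.4 ytool [ 0.003 -0.001 -1.   ] F [-11.9   4.    8.6] q [ 0.02  0.7   0.27  1.82 -0.28  0.66  0.13]
F radial in 0.9 F tang acw -12.5
```

View pics/c17.png

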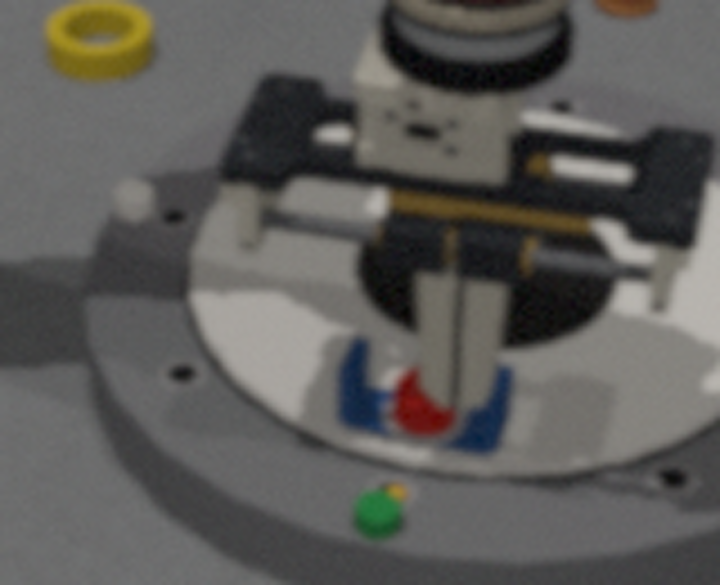

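The pin shows in the green magnet's hole at (398,490 in the crop), and the tangential force jumped to 12 N, which means the table is locked. I'll back off the ear and lift straight up.

Request:
drive_tool --series '[{"dx": -8, "dy": -2, "dz": 0, "ax": 0, "ay": 0, "az": 0, "fingers": 0}, {"dx": -2, "dy": -10, "dz": 0, "ax": 0, "ay": 0, "az": 0, "fingers": 0}, {"dx": 0, "dy": -20, "dz": 0, "ax": 0, "ay": 0, "az": 0, "fingers": 0}, {"dx": 0, "dy": -30, "dz": -5, "ax": 0, "ay": 0, "az": 0, "fingers": 0}, {"dx": 0, "dy": -30, "dz": -10, "ax": 0, "ay": 0, "az": 0, "fingers": 0}, {"dx": 0, "dy": -30, "dz": -20, "ax": 0, "ay": 0, "az": 0, "fingers": 0}, {"dx": 0, "dy": 0, "dz": -20, "ax": 0, "ay": 0, "az": 0, "fingers": 0}, {"dx": 0, "dy": 0, "dz": 0, "ax": 0, "ay": 0, "az": 0, "fingers": 0}]'

```text
clock: 7.98
eef_pos: [545.2, -188.9, 171.1]
orientation: [0.703, -0.098, 0.126, -0.693]
wrist_force: [-0.7, -1.0, 0.0]
opening: 0.002
```

```bash
python3 polar.py; python3 - <<'E'
from h import *
from cell import camera
for n in("side","top"):
    c=camera(n); cv2.imwrite(f"pics/f_{n}.png",c["pixels"][...,::-1]); np.savez(f"pics/f_{n}.npz",**{k:c[k] for k in("pixels","K","T")})
s,t=load("f_side"),load("f_top")
cv2.imwrite("pics/f1.png",np.hstack([cv2.resize(s["pixels"][200:330,240:440],None,fx=4,fy=4,interpolation=cv2.INTER_CUBIC)])[...,::-1])
E
```

```text
t 7.98 r 182.7 tcp ang 53.9 tool ang 49.5 z 171.1 ytool [ 0.036 -0.02  -0.999] F [-0.7 -1.   0. ] q [ 0.07  0.51  0.34  1.71 -0.2   0.92  0.17]
F radial in -1.2 F tang acw -0.5
```

View pics/f1.png

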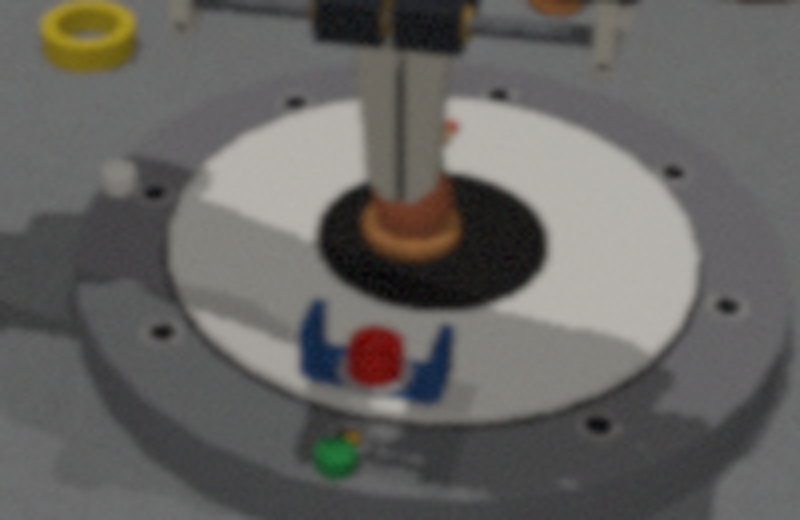

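View pics/f_top.png

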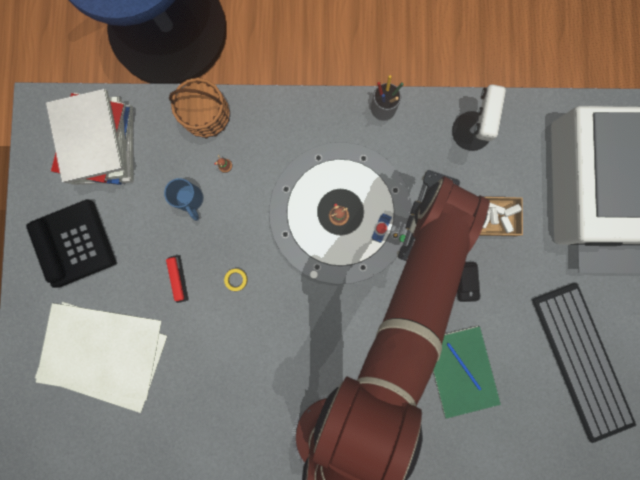

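```bash
python3 - <<'E'
from h import *
s,t=load("f_side"),load("f_top")
for n,c,(x0,y0,x1,y1) in(("s",s,(310,270,360,310)),("t",t,(370,210,395,245))):
    for b in blobs(np.ascontiguousarray(c["pixels"][y0:y1,x0:x1]),"red")[0]: print(n,b[0]+[x0,y0],[b[1][0]+x0,b[1][1]+y0]+b[1][2:])
    bt=[b for b in blobs(np.ascontiguousarray(c["pixels"][y0:y1,x0:x1]),"red")[0]]
    if n=="t": ut=max(bt,key=lambda b:b[1][4])[0]+[x0,y0]
for z in(54,66):
    a=np.radians(-112.7); print(z,"expected px",np.round(proj(s,(588.7+115*np.cos(a),-11.4+115*np.sin(a),z)),1))
for z in(54,66):
    a=np.radians(-157.7); print(z,"start px",np.round(proj(s,(588.7+115*np.cos(a),-11.4+115*np.sin(a),z)),1))
p=plane(t,ut,66); print(p, "turn deg",np.degrees(np.arctan2(p[1]+12.6,p[0]-588.6))+157.6)
us=(240+(375.5)/4-.4,200+346/4-.4); print(tri(t,ut,s,us))
E
python3 - <<'E'
import cv2
a=cv2.imread('pics/f_side.png')[265:320,300:370]; cv2.imwrite('pics/f2.png',cv2.resize(a,None,fx=10,fy=10,interpolation=cv2.INTER_CUBIC))
E
```

```text
s [333.47 288.73] [328, 282, 12, 14, 144]
t [381.17 227.  ] [378, 224, 8, 7, 35]
54 expected px [332.8 289.6]
66 expected px [333.  284.8]
54 start px [298.9 271.2]
66 start px [298.8 266.5]
[ 546.79008413 -118.20188067   66.        ] turn deg 46.00038764564738
(array([ 546.07802295, -118.39784325,   63.60343035]), np.float64(1.846165594513493))
```

View pics/f2.png

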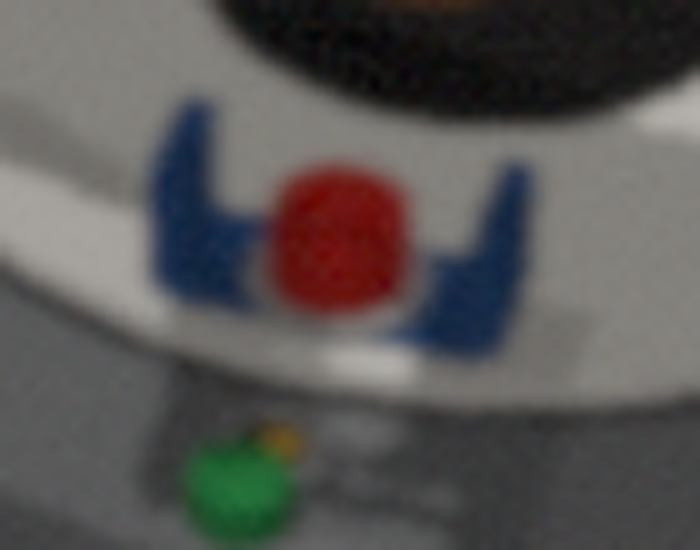

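The plunger stands at full height (12×14 px red blob, as at the start), the pin shows beside the green magnet, the table has turned about 45°, and the figure and bystanders are in place. Handing in.

```bash
python3 -c "
from cell import job_done
print(job_done())"
```

```text
the job is handed in; nothing more can be done
None
```

The turntable now stands one hole on, anticlockwise, at the green magnet. The plunger is out, its pin is in the hole, and the job is handed in; the hand-in reported no verdict. It took about 8 s of the 42 s.

I pressed the plunger right in with the shut fingertips (31 N at the stop, pin gone from its hole). I turned the table about 25° with it held down, then raised the tips clear of the button. From there I pushed the anticlockwise ear until the force jumped to 12 N and the brass pin showed in the hole. Then I backed off and lifted away.

**Last checks**
- **Table angle:** the top picture gives about 46°, which is 45° within what I can measure.
- **Plunger:** the red button shows as tall as at the start, and the pin is visible beside the green magnet.
- **Figure:** it is upright in the middle of the platter, though the gripper hid its upper part in the last side view.
- **Other things on the desk:** they look unmoved by eye in the top picture; I did not measure them.
- **Robot:** it was clear of everything, with wrist force near zero.

**Disagreements**
- **Fingertip height:** the fingertips stood about 36 mm above the reported TCP height, so I worked from contact force and the pictures.
- **Button height:** triangulating it at the end gave 63.6 mm with 1.8 mm between the two rays, against 66 mm expected. I put this down to a rough pixel pick, since the pin's and button's appearance agree with fully out.

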